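Pin the template into line on the studio jig

ROBOT

A 6-joint arm with a two-finger parallel gripper is mounted at the origin on the work surface. World frame = base frame: x ahead of the robot, y to its left, z up, the work surface at z = 0. Lengths are in m, angles in degrees, forces in N, time in s.
With the tool pointing down it reaches from about 0.375 to 0.9 m from the base axis. Payload 3.1 kg.
Tool frame: the origin (TCP) lies at the very end of the fingers, on their centre line; the grasp point (between the pads) lies 19 mm behind it; z points along the fingers, x is the direction in which the jaws open and shut, and the axes are right-handed (so a half turn about z gives the same grasp; the last joint's range is limited). The gripper opens to 87 mm and grips with 3 to 60 N. Pads are 19 mm wide; open, the fingers measure 117 mm over their backs; the gripper's body (75 mm by 190 mm) begins 51 mm behind the grasp point.
Start: joints at [66.549, 30.224, 82.088, -0, 67.689, -10.227], TCP at [0.143, 0.608, 0.223] pointing down, gripper open.
Joint ranges: [-176.69, 176.69], [-43.24, 126.21], [12.49, 139.97], [-82, 262], [0, 151.66], [-163.58, 163.58]. Speed limits (degrees/s): [159.86, 159.86, 180, 180, 180, 180].

INTERFACE

Orientations are given as a 3x3 rotation matrix whose columns are the frame's x, y, z axes.
In Python, from rig import bot gives the robot as it stands.
- The arm moves only by the tool arm_command, never from a script. Its argument "plan" is a list of rows, each an object of numbers: "claw": the opening, from 0 (shut) to 1 (fully open); "dx", "dy", "dz": the shift along the tool's x, y, z in cm; "twist": the turn about the tool's z in degrees. A call has 1 to 8 rows; each row is the pose to reach, as a shift and turn from the pose measured when the call began, along the tool's axes at that moment; what a row does not reach only later rows make up. A row lasts 1/12 s, in which the tool goes at most 41.7 mm and 7.16 degrees, less where a joint would pass 70% of its speed; a pose out of reach is approached as far as the arm can. A call with a gripper value outside its range is refused whole. The fingers move at their own pace and stop on an object; the grip force is fixed at half the most. Time passes only in rows, so rows that repeat a pose let the fingers close. It gives the time, the measured TCP pose, the force and the opening at its end, in the units of the state.
- bot.read_state(): the state, without advancing time (a new reading comes with each control period).
- bot.capture(name): name is "scene" or "top" or "wrist"; returns the picture (480x640x3 uint8, red, green, blue); there is no depth.
- bot.calibration(name): a dict with "intrinsics" (3x3 intrinsics, pixels), "rvec" (rotation vector, rad) and "tvec" (3), from world to camera coordinates, as OpenCV has them; the wrist camera has in their place "T_tool_cam" (4x4, takes a point from camera to tool coordinates, whose origin is the TCP and whose axes are the tool frame's). Camera axes: x right, y down, z forward; pixel columns grow to the right and rows downward; lengths in m; the calibration is good to about 2 mm. A picture is of the moment at which its call begins: read the wrist's pose just before it. calibration takes no time and is no camera call.
- bot.hand_in(): hands the job in, once; it reports no verdict.
The state is a dict: "time_s": time; "joint_positions": joint angles; "qvel": joint speeds; "tau": joint torques, N m; "position": TCP position; "tcp_rot": TCP orientation; "force": force on the tool from outside, world axes, zero at the start; "moment": the same for the moment, N m; "opening": opening from 0.0 (shut) to 1.0 (fully open).
Only numpy, scipy, OpenCV 4.12 (cv2) and the standard library are available. Lean on these libraries where they do the work, as an engineer would, in place of code of your own. Each camera call takes 0.05 s, during which the arm holds its last target.

TASK

The steel template plate on the plywood jig has slipped sideways, so its round hole no longer sits over the jig's hole. Take the tapered wooden pin from the rack (the thick one with the pointed lower end and a round handle, not the blunt dowel or the slim pin) and drive it point first straight down through both holes, so that it is the pin that pulls the template into line. Leave it fully home, its collar flat on the template, and let go.

Things in the scene. Friction and masses are not known exactly. Their poses are not given: they have to be found in the camera images.
- pin: thick tapered pin, turned light wood, 0.1 kg, hanging upright in one of the rack's holes (which varies). Origin on its axis at the collar's underside, z up. Above: round collar 60 mm across, 10 thick; round handle 30 mm across, 10 to 52 mm up (grip here, any direction). Below: straight shank 40 mm across, 26 long, then a cone 50 long to a blunt point 6 mm across, 76 mm below the origin.
- template: loose steel plate 160 x 130 x 6 mm, 0.9 kg, lying on the jig, with a round hole 45 mm across in its centre. Origin: hole centre at the underside, z up. Its hole starts 11 to 15 mm out of line with the jig's, so the pin's point, aimed at the middle of the jig's hole, still enters both. It slides with a few N of friction; pressing the pin home takes 5 to 20 N, its own weight does not do it.
- jig: fixed plywood jig: board 190 x 170 x 12 mm on two cheeks, top 75 mm above the table (so the template's top is at 81 mm), open underneath. A round through hole 50 mm across is at its centre. Origin: below the hole's centre at table height, z up.
- rack: fixed dark wooden rack 80 x 280 mm (x, y), top 86 mm above the table, with three 50 mm holes along its y axis at -90, 0, +90 mm; pins hang in them by their collars. Origin: below the middle hole at table height, z up. The pin's two neighbours have square handles of the same size: one is a blunt straight dowel 40 mm thick, the other a slim pin 18 mm thick; not for this job.
Mind the look-alikes: they are no part of the job. What is shaped like the pin but purple or turquoise is not meant.

How it is judged (in metres and radians):
On the way:
1. the pin's point has entered the template's hole while the template is still out of line (more than 9 mm) (z of pin in the frame of template below 0.079 m and horizontal distance between pin and template below 0.0225 m and angle between pin's own z axis and vertical below 0.25 rad and horizontal distance between template and jig above 0.009 m).
At the end, for the whole second after the job is handed in: The pin stands upright (within 10 degrees), point down, through the template and the jig with its collar within 4 mm of resting on the template; the template lies flat on the jig with its hole, like the pin, within 9 mm of the jig's hole centre; pin and template are at rest and released (horizontal distance between each of template, pin and jig below 0.009 m and z of pin in the frame of jig between 0.077 and 0.085 m and z of template in the frame of jig between 0.071 and 0.079 m and angle between pin's own z axis and vertical below 0.17 rad and angle between template's own z axis and vertical below 0.1 rad and linear speed of each of pin, template below 0.02 m/s); the robot touches nothing.
It also fails if it takes over 48 s, if anything falls off the work surface, if the arm or the gripper's body presses on something with over 40 N, if the wrist force passes 120 N, or if a joint passes its speed limit or range.

## Working session

There is one attempt and no reset: what is moved stays moved. The work goes in short steps, Python scripts to look and compute and a tool call to move; the robot and the scene stay as the last step left them, time stands still between calls to the robot, and variables do not carry over. Pictures are saved under pics/ and viewed, and the job is handed in when it is done.

Besides the shell and the picture viewer there is one more tool, called after "Call:" as name([rows], argument=value, ...), one row to a line, values as JSON. arm_command: Moves the arm, as the interface text tells. Its arguments: {"type":"object","properties":{"plan":{"type":"array"}},"required":["plan"]}

```bash
ls; mkdir -p pics; python3 - <<'E'
from rig import bot
import cv2
for n in ("scene","top","wrist"):
    s=bot.read_state()
    im=bot.capture(n); cv2.imwrite(f"pics/{n}0.png",im[:,:,::-1])
    print(n,bot.calibration(n))
print(s)
E
```

```text
pics
scene {'intrinsics': array([[617.15912282,   0.        , 325.29887809],
       [  0.        , 617.15912282, 239.47559175],
       [  0.        ,   0.        ,   1.        ]]), 'rvec': array([ 1.94291629,  1.35387424, -0.64381237]), 'tvec': array([-0.21961643, -0.28080648,  1.59062966])}
top {'intrinsics': array([[560.1060459 ,   0.        , 322.47068507],
       [  0.        , 560.1060459 , 239.06531586],
       [  0.        ,   0.        ,   1.        ]]), 'rvec': array([ 2.19674846, -2.15169229,  0.07291587]), 'tvec': array([0.04038367, 0.56152967, 1.21621682])}
wrist {'intrinsics': array([[422.13194365,   0.        , 316.78283654],
       [  0.        , 422.13194365, 235.50755182],
       [  0.        ,   0.        ,   1.        ]]), 'T_tool_cam': array([[ 9.99999608e-01,  6.61866474e-04,  5.87561416e-04,
         2.30746493e-04],
       [-7.99106576e-04,  9.60589510e-01,  2.77969700e-01,
        -7.63821041e-02],
       [-3.80426507e-04, -2.77970061e-01,  9.60589663e-01,
        -1.63288268e-01],
       [ 0.00000000e+00,  0.00000000e+00,  0.00000000e+00,
         1.00000000e+00]])}
{'time_s': 0.1, 'joint_positions': array([ 6.65495565e+01,  3.02729194e+01,  8.21482143e+01, -1.07655080e-03,
        6.76891305e+01, -1.02278877e+01]), 'qvel': array([-0.05478942, -0.13419914, -0.23749481, -0.07477958,  0.15583745,
       -0.0458096 ]), 'tau': array([ 2.61379473e-04, -4.40986419e+01, -1.77150571e+01,  6.35164138e-02,
        5.34128433e-02, -2.59739835e-05]), 'position': array([0.14267894, 0.60782893, 0.22168182]), 'tcp_rot': array([[ 2.28726453e-01,  9.73490446e-01, -7.49907141e-04],
       [ 9.73488886e-01, -2.28727451e-01, -1.77243587e-03],
       [-1.89697374e-03, -3.24623298e-04, -9.99998148e-01]]), 'force': array([ 0.25781214,  0.27562475, -0.116609  ]), 'moment': array([-0.01077418, -0.01354069,  0.00478342]), 'opening': 1.0051416904841233}
```

View pics/scene0.png

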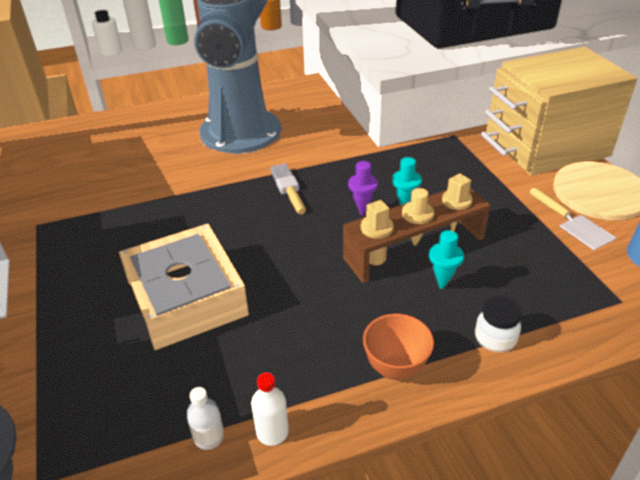

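View pics/top0.png

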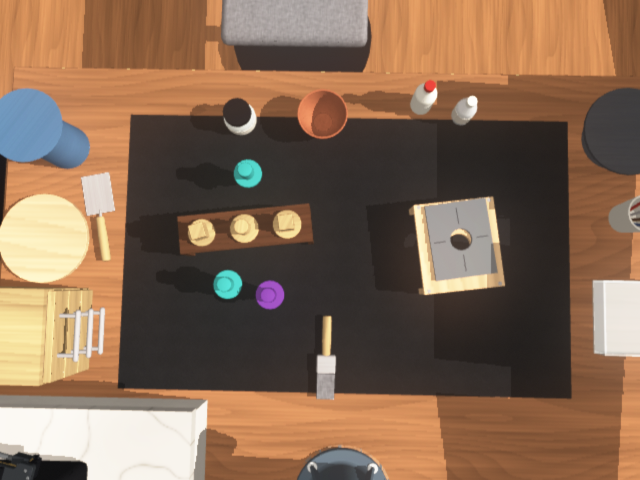

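View pics/wrist0.png

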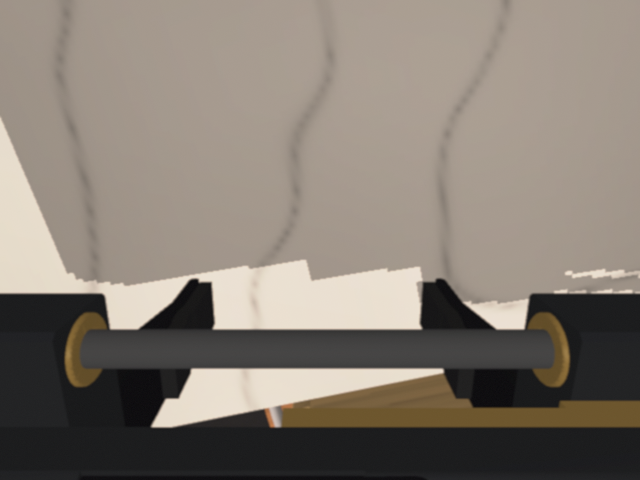

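```bash
python3 - <<'E'
import cv2,numpy as np
a=cv2.imread("pics/scene0.png");b=cv2.imread("pics/top0.png")
c=cv2.resize(a[150:280,330:500],None,fx=4,fy=4,interpolation=cv2.INTER_CUBIC)
cv2.imwrite("pics/c_scene.png",c)
cv2.imwrite("pics/c_top.png",cv2.resize(b[190:260,170:320],None,fx=5,fy=5,interpolation=cv2.INTER_CUBIC))
cv2.imwrite("pics/c_jig.png",cv2.resize(b[190:300,405:510],None,fx=5,fy=5,interpolation=cv2.INTER_CUBIC))
cv2.imwrite("pics/c_jig_s.png",cv2.resize(a[220:350,110:260],None,fx=4,fy=4,interpolation=cv2.INTER_CUBIC))
E
```

```text
(no output)
```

View pics/c_scene.png

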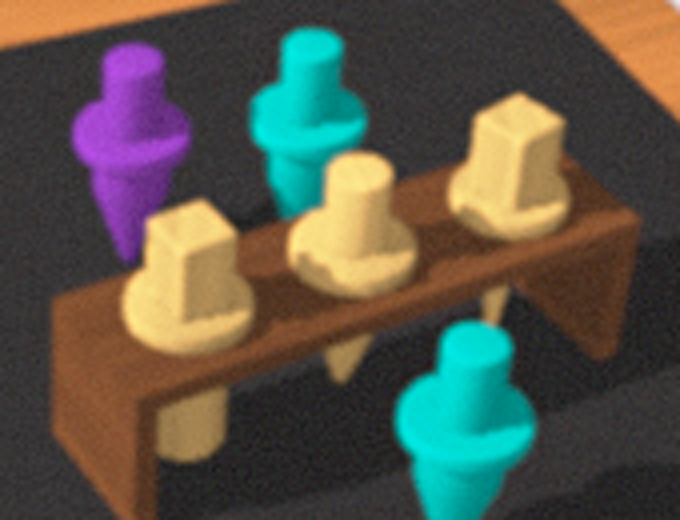

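View pics/c_top.png

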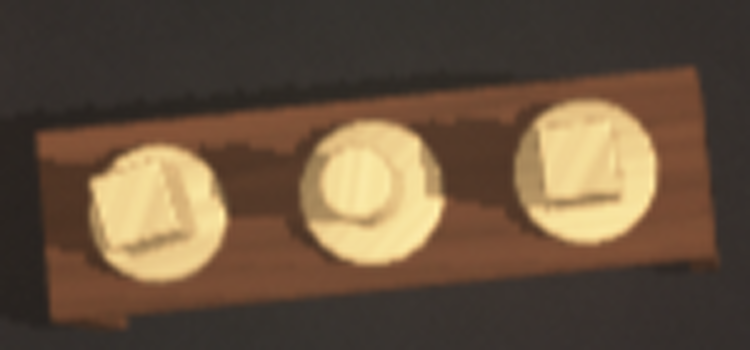

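View pics/c_jig.png

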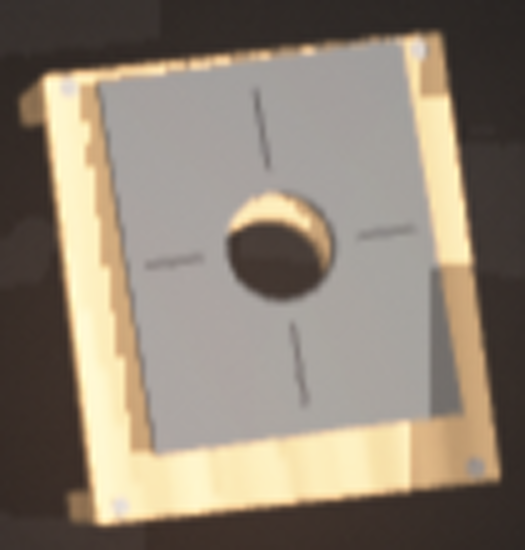

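View pics/c_jig_s.png

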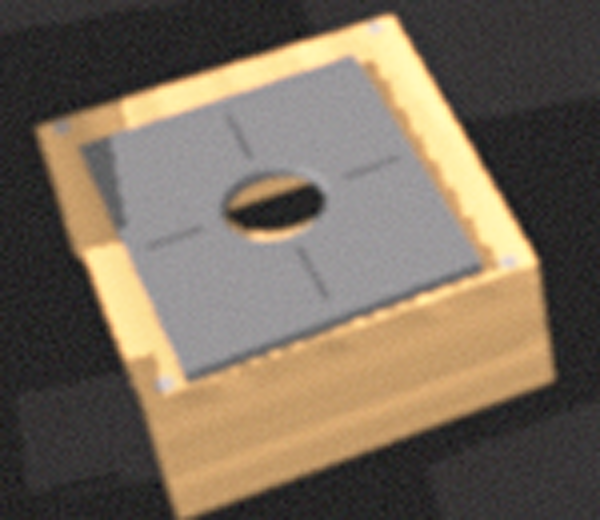

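The rack's three candidates in the scene view are (376,218), which has a square handle and a blunt thick dowel, (419,205), which has a round handle and a tapered tip, and (459,192), which has a square handle and a slim tip. The enlarged crop confirms that the middle one is the pin; in the top view it is at about (244,228). The purple object at (363,187) and the turquoise ones at (407,180) and (446,260) are decoys. Next I triangulate.

```bash
cat > h.py <<'E'
import cv2,numpy as np
from rig import bot
def P(n):
    c=bot.calibration(n); R=cv2.Rodrigues(c["rvec"])[0]
    return c["intrinsics"],R,np.asarray(c["tvec"]).reshape(3)
def tri(ps,pt):
    K,R,t=P("scene");K2,R2,t2=P("top")
    X=cv2.triangulatePoints(K@np.c_[R,t],K2@np.c_[R2,t2],np.float64(ps).reshape(2,1),np.float64(pt).reshape(2,1))
    return (X[:3]/X[3]).ravel()
def plane(n,p,z):
    K,R,t=P(n);d=R.T@np.linalg.inv(K)@np.r_[p,1.];o=-R.T@t
    return o+d*(z-o[2])/d[2]
def wplane(p,z,pos,rot):
    c=bot.calibration("wrist");T=np.eye(4);T[:3,:3]=rot;T[:3,3]=pos;M=T@c["T_tool_cam"]
    d=M[:3,:3]@np.linalg.inv(c["intrinsics"])@np.r_[p,1.];o=M[:3,3]
    return o+d*(z-o[2])/d[2]
E
python3 - <<'E'
from h import *
np.set_printoptions(precision=4,suppress=True)
s=lambda p,o,f:(np.array(p)+.5)/f-.5+np.array(o)
cs=lambda p:s(p,(330,150),4); ct=lambda p:s(p,(170,190),5)
js=lambda p:s(p,(110,220),4); jt=lambda p:s(p,(405,190),5)
print("handle top",tri(cs((361,172)),ct((357,184))), "collar",tri(cs((353,245)),ct((371,193))))
print("plane .138",plane("top",ct((357,184)),.138),plane("scene",cs((361,172)),.138))
print("collar .096 plane",plane("top",ct((371,193)),.096))
print("neighbors",plane("top",ct((157,212)),.096),plane("top",ct((586,171)),.096))
sc=[tri(js(a),jt(b)) for a,b in [((62,128),(475,467)),((375,27),(121,506)),((509,262),(68,88)),((165,384),(418,49))]]
print(np.array(sc),"jig",np.mean(sc,0))
scT=[plane("top",jt(b),.075) for b in [(475,467),(121,506),(68,88),(418,49)]]; print("jig top view",np.mean(scT,0))
cor=[plane("top",jt(b),.075) for b in [(44,77),(441,33),(499,480),(100,524)]]; print("jig corners",np.mean(cor,0))
print("tmpl hole",plane("top",jt((282,246)),.081),plane("scene",js((274,205)),.081),tri(js((274,205)),jt((282,246))))
E
```

```text
handle top [0.5738 0.2154 0.1375] collar [0.5741 0.2155 0.095 ]
plane .138 [0.5736 0.2149 0.138 ] [0.5744 0.2153 0.138 ]
collar .096 plane [0.5741 0.2157 0.096 ]
neighbors [0.5644 0.305  0.096 ] [0.5852 0.1261 0.096 ]
[[ 0.4715 -0.3216  0.0773]
 [ 0.452  -0.1737  0.0782]
 [ 0.628  -0.1508  0.0767]
 [ 0.6475 -0.2985  0.0774]] jig [ 0.5497 -0.2361  0.0774]
jig top view [ 0.55   -0.2364  0.075 ]
jig corners [ 0.5496 -0.2366  0.075 ]
tmpl hole [ 0.5624 -0.2399  0.081 ] [ 0.5612 -0.2396  0.081 ] [ 0.5623 -0.2396  0.0819]
```

Call:
arm_command([
  {"dx": -28.3, "dy": 50.9, "dz": 0, "twist": 70, "claw": 1},
  {"dx": -28.3, "dy": 50.9, "dz": 0, "twist": 70, "claw": 1},
  {"dx": -28.3, "dy": 50.9, "dz": 0, "twist": 70, "claw": 1},
  {"dx": -28.3, "dy": 50.9, "dz": 0, "twist": 70, "claw": 1},
  {"dx": -28.3, "dy": 50.9, "dz": 0, "twist": 70, "claw": 1},
  {"dx": -28.3, "dy": 50.9, "dz": 0, "twist": 70, "claw": 1},
  {"dx": -28.3, "dy": 50.9, "dz": 0, "twist": 70, "claw": 1},
  {"dx": -28.3, "dy": 50.9, "dz": 0, "twist": 70, "claw": 1},
])

```text
time_s: 0.82
position: [0.3903, 0.3822, 0.2222]
tcp_rot: [[0.945, 0.328, -0.001], [0.328, -0.945, -0.002], [-0.001, 0.001, -1.0]]
force: [0.5, 0.7, 0.3]
opening: 1.001
```

Call:
arm_command([
  {"dx": 11.9, "dy": 21.8, "dz": 0, "twist": 12.5, "claw": 1},
  {"dx": 11.9, "dy": 21.8, "dz": 0, "twist": 12.5, "claw": 1},
  {"dx": 11.9, "dy": 21.8, "dz": 0, "twist": 12.5, "claw": 1},
  {"dx": 11.9, "dy": 21.8, "dz": 0, "twist": 12.5, "claw": 1},
  {"dx": 11.9, "dy": 21.8, "dz": 0, "twist": 12.5, "claw": 1},
  {"dx": 11.9, "dy": 21.8, "dz": 0, "twist": 12.5, "claw": 1},
  {"dx": 11.9, "dy": 21.8, "dz": 0, "twist": 12.5, "claw": 1},
  {"dx": 11.9, "dy": 21.8, "dz": 0, "twist": 12.5, "claw": 1},
])

```text
time_s: 1.48
position: [0.5757, 0.2131, 0.2217]
tcp_rot: [[0.994, 0.111, -0.001], [0.111, -0.994, -0.001], [-0.001, 0.001, -1.0]]
force: [-0.7, 0.9, -0.4]
opening: 1.003
```

```bash
python3 - <<'E'
from h import *
np.set_printoptions(precision=4,suppress=True)
s=bot.read_state()
cv2.imwrite("pics/w1.png",bot.capture("wrist")[:,:,::-1])
print(s["position"],s["tcp_rot"],s["force"],s["time_s"])
c=bot.calibration("wrist");T=np.eye(4);T[:3,:3]=s["tcp_rot"];T[:3,3]=s["position"];M=np.linalg.inv(T@c["T_tool_cam"])
for p in [(.574,.2155,.138),(.574,.2155,.096)]:
    q=c["intrinsics"]@(M@np.r_[p,1])[:3];print(q[:2]/q[2])
E
```

```text
[0.5757 0.2131 0.2217] [[ 0.9938  0.1112 -0.0011]
 [ 0.1112 -0.9938 -0.0015]
 [-0.0013  0.0013 -1.    ]] [-0.7081  0.8606 -0.4386] 1.4833
[314.458 239.427]
[314.8744 222.2873]
```

View pics/w1.png

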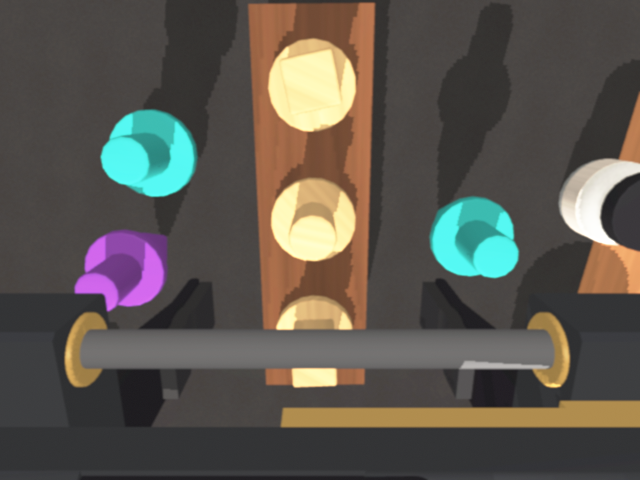

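The wrist image shows the round handle at (314,239), against a prediction of (314,239), so I descend.

Call:
arm_command([
  {"dx": -0.14, "dy": -0.25, "dz": 2, "claw": 1},
  {"dx": -0.14, "dy": -0.25, "dz": 5, "claw": 1},
  {"dx": -0.14, "dy": -0.25, "dz": 8, "claw": 1},
  {"dx": -0.14, "dy": -0.25, "dz": 10, "claw": 1},
  {"dx": -0.14, "dy": -0.25, "dz": 11.5, "claw": 1},
  {"dx": -0.14, "dy": -0.25, "dz": 12, "claw": 1},
  {"dx": -0.14, "dy": -0.25, "dz": 12, "claw": 1},
  {"dx": -0.14, "dy": -0.25, "dz": 12, "claw": 1},
])

```text
$.plan[0]: bad value
```

Call:
arm_command([
  {"claw": 0},
  {"claw": 0},
  {"claw": 0},
  {"claw": 0},
  {"claw": 0},
  {"claw": 0},
  {"claw": 0},
  {"claw": 0},
])

```text
$.plan[0]: bad value
```

Call:
arm_command([
  {"dx": -0.14, "dy": -0.25, "dz": 2, "twist": 0, "claw": 1},
  {"dx": -0.14, "dy": -0.25, "dz": 5, "twist": 0, "claw": 1},
  {"dx": -0.14, "dy": -0.25, "dz": 8, "twist": 0, "claw": 1},
  {"dx": -0.14, "dy": -0.25, "dz": 10, "twist": 0, "claw": 1},
  {"dx": -0.14, "dy": -0.25, "dz": 11.5, "twist": 0, "claw": 1},
  {"dx": -0.14, "dy": -0.25, "dz": 12, "twist": 0, "claw": 1},
  {"dx": -0.14, "dy": -0.25, "dz": 12, "twist": 0, "claw": 1},
  {"dx": -0.14, "dy": -0.25, "dz": 12, "twist": 0, "claw": 1},
])

```text
time_s: 2.2
position: [0.5716, 0.2176, 0.1021]
tcp_rot: [[0.993, 0.115, -0.002], [0.115, -0.993, -0.001], [-0.003, 0.001, -1.0]]
force: [0.5, 0.7, -0.3]
opening: 0.997
```

Call:
arm_command([
  {"dx": 0.1, "dy": 0.15, "dz": 0, "twist": 0, "claw": 1},
  {"dx": 0.1, "dy": 0.15, "dz": 0, "twist": 0, "claw": 1},
  {"dx": 0.1, "dy": 0.15, "dz": 0, "twist": 0, "claw": 1},
])

```text
time_s: 2.45
position: [0.5736, 0.2165, 0.1034]
tcp_rot: [[0.993, 0.115, 0.0], [0.115, -0.993, -0.001], [-0.0, 0.001, -1.0]]
force: [-0.5, 0.2, 0.4]
opening: 0.999
```

```bash
python3 - <<'E'
from h import *
np.set_printoptions(precision=4,suppress=True)
for n in ("top","scene"):
    s=bot.read_state();print(s["position"],s["qvel"],s["force"]);im=bot.capture(n)[:,:,::-1]
    cv2.imwrite(f"pics/{n}2.png",im)
E
```

```text
[0.5736 0.2165 0.1034] [-0.07    0.273   0.426   0.0304 -0.1416  0.1261] [-0.4911  0.1748  0.3654]
[0.5734 0.2164 0.1032] [ 0.0143  0.284   0.3403  0.0306 -0.0417  0.0186] [-0.0496  0.0166 -0.5161]
```

Call:
arm_command([
  {"dx": 0, "dy": 0.08, "dz": 0.1, "twist": 0, "claw": 0.4},
  {"dx": 0, "dy": 0.08, "dz": 0.1, "twist": 0, "claw": 0},
  {"dx": 0, "dy": 0.08, "dz": 0.1, "twist": 0, "claw": 0},
  {"dx": 0, "dy": 0.08, "dz": 0.1, "twist": 0, "claw": 0},
  {"dx": 0, "dy": 0.08, "dz": 0.1, "twist": 0, "claw": 0},
  {"dx": 0, "dy": 0.08, "dz": 0.1, "twist": 0, "claw": 0},
  {"dx": 0, "dy": 0.08, "dz": 0.1, "twist": 0, "claw": 0},
  {"dx": 0, "dy": 0.08, "dz": 0.1, "twist": 0, "claw": 0},
])

```text
time_s: 3.22
position: [0.5733, 0.2155, 0.1019]
tcp_rot: [[0.993, 0.115, -0.001], [0.115, -0.993, -0.001], [-0.001, 0.001, -1.0]]
force: [-0.2, 1.3, -1.4]
opening: 0.475
```

Call:
arm_command([
  {"dx": 0, "dy": 0, "dz": 0, "twist": 0, "claw": 0},
  {"dx": 0, "dy": 0, "dz": 0, "twist": 0, "claw": 0},
  {"dx": 0, "dy": 0, "dz": 0, "twist": 0, "claw": 0},
  {"dx": 0, "dy": 0, "dz": 0, "twist": 0, "claw": 0},
])

```text
time_s: 3.55
position: [0.5732, 0.2155, 0.1019]
tcp_rot: [[0.993, 0.115, -0.001], [0.115, -0.993, -0.001], [-0.001, 0.001, -1.0]]
force: [0.8, 0.8, -0.4]
opening: 0.334
```

Call:
arm_command([
  {"dx": 0, "dy": 0, "dz": -1, "twist": 0, "claw": 0},
  {"dx": 0, "dy": 0, "dz": -3, "twist": 0, "claw": 0},
  {"dx": 0, "dy": 0, "dz": -5, "twist": 0, "claw": 0},
  {"dx": 0, "dy": 0, "dz": -8, "twist": 0, "claw": 0},
  {"dx": 0, "dy": 0, "dz": -11, "twist": 0, "claw": 0},
  {"dx": 0, "dy": 0, "dz": -14, "twist": 0, "claw": 0},
  {"dx": 0, "dy": 0, "dz": -15, "twist": 0, "claw": 0},
  {"dx": 0, "dy": 0, "dz": -15, "twist": 0, "claw": 0},
])

```text
time_s: 4.22
position: [0.5754, 0.2161, 0.2558]
tcp_rot: [[0.993, 0.115, 0.007], [0.115, -0.993, 0.001], [0.007, 0.0, -1.0]]
force: [0.2, -0.8, -1.0]
opening: 0.336
```

```bash
python3 - <<'E'
from h import *
np.set_printoptions(precision=4,suppress=True)
s=bot.read_state();print(s["position"],s["tcp_rot"][:,0],s["opening"],s["force"])
a=bot.capture("scene")[:,:,::-1];cv2.imwrite("pics/s3.png",a)
E
```

```text
[0.5754 0.2161 0.2558] [0.9934 0.1148 0.0067] 0.3356134380734105 [ 0.2289 -0.8051 -1.0162]
```

View pics/s3.png

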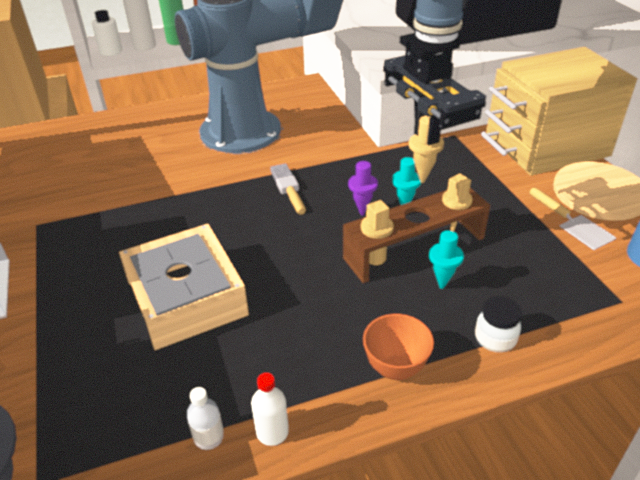

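The pin is held upright, with its point at (425,183) and its rack hole empty. I move above the jig.

Call:
arm_command([
  {"dx": -7.7, "dy": 44.6, "dz": 0, "twist": 22, "claw": 0},
  {"dx": -7.7, "dy": 44.6, "dz": 0, "twist": 22, "claw": 0},
  {"dx": -7.7, "dy": 44.6, "dz": 0, "twist": 22, "claw": 0},
  {"dx": -7.7, "dy": 44.6, "dz": 0, "twist": 22, "claw": 0},
  {"dx": -7.7, "dy": 44.6, "dz": 0, "twist": 22, "claw": 0},
  {"dx": -7.7, "dy": 44.6, "dz": 0, "twist": 22, "claw": 0},
  {"dx": -7.7, "dy": 44.6, "dz": 0, "twist": 22, "claw": 0},
  {"dx": -7.7, "dy": 44.6, "dz": 0, "twist": 22, "claw": 0},
])

```text
time_s: 4.93
position: [0.553, -0.1184, 0.2501]
tcp_rot: [[0.964, -0.266, -0.003], [-0.266, -0.964, 0.002], [-0.004, -0.001, -1.0]]
force: [0.9, -1.2, -2.0]
opening: 0.335
```

Call:
arm_command([
  {"dx": 1, "dy": 4, "dz": 0, "twist": 0, "claw": 0},
  {"dx": 2, "dy": 8, "dz": 0, "twist": 0, "claw": 0},
  {"dx": 2.5, "dy": 10.5, "dz": 0, "twist": 0, "claw": 0},
  {"dx": 2.85, "dy": 11.45, "dz": 0, "twist": 0, "claw": 0},
  {"dx": 2.85, "dy": 11.45, "dz": 0, "twist": 0, "claw": 0},
  {"dx": 2.85, "dy": 11.45, "dz": 0, "twist": 0, "claw": 0},
  {"dx": 2.85, "dy": 11.45, "dz": 0, "twist": 0, "claw": 0},
  {"dx": 2.85, "dy": 11.45, "dz": 0, "twist": 0, "claw": 0},
])

```text
time_s: 5.6
position: [0.5498, -0.2341, 0.2494]
tcp_rot: [[0.965, -0.264, -0.005], [-0.264, -0.965, 0.003], [-0.005, -0.002, -1.0]]
force: [-0.1, 0.2, 0.1]
opening: 0.335
```

Call:
arm_command([
  {"dx": 0, "dy": 0, "dz": 0, "twist": 0, "claw": 0},
  {"dx": 0, "dy": 0, "dz": 0, "twist": 0, "claw": 0},
  {"dx": 0, "dy": 0, "dz": 0, "twist": 0, "claw": 0},
])

```text
time_s: 5.85
position: [0.55, -0.233, 0.2496]
tcp_rot: [[0.965, -0.262, -0.005], [-0.262, -0.965, 0.003], [-0.005, -0.002, -1.0]]
force: [-0.9, 0.4, -1.7]
opening: 0.338
```

```bash
python3 - <<'E'
from h import *
np.set_printoptions(precision=4,suppress=True)
s=bot.read_state();print(s["position"],s["tcp_rot"],s["opening"],s["force"])
a=bot.capture("scene")[:,:,::-1];b=bot.capture("top")[:,:,::-1];w=bot.capture("wrist")[:,:,::-1]
cv2.imwrite("pics/s4.png",cv2.resize(a[130:350,90:270],None,fx=3,fy=2.7,interpolation=cv2.INTER_CUBIC) if 0 else cv2.resize(a[150:350,90:290],None,fx=3,fy=3,interpolation=cv2.INTER_CUBIC))
cv2.imwrite("pics/w4.png",w);cv2.imwrite("pics/t4.png",b)
K,R,t=P("scene")
p=s["position"]
for z in (p[2]+.019-.034-.076,):
  X=np.array([p[0],p[1],z]);q=K@(R@X+t);print("pred point scene",q[:2]/q[2])
E
```

```text
[ 0.55   -0.233   0.2496] [[ 0.965  -0.2621 -0.0046]
 [-0.262  -0.9651  0.0034]
 [-0.0053 -0.002  -1.    ]] 0.3384555224647234 [-0.8925  0.3572 -1.6685]
pred point scene [172.9183 231.9975]
```

View pics/s4.png

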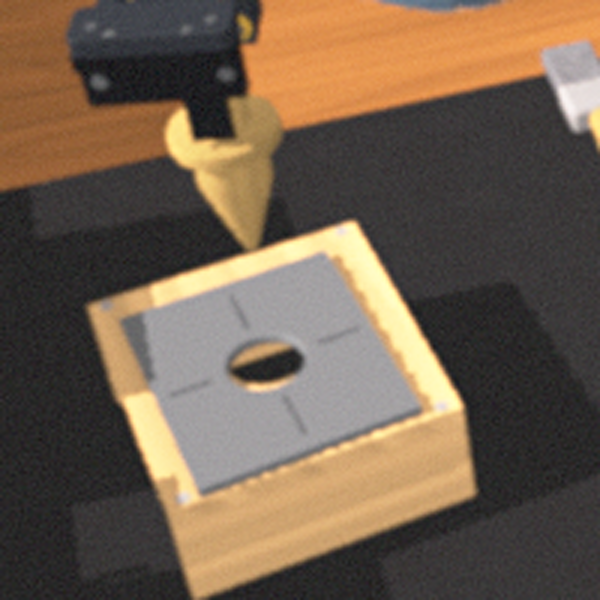

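View pics/w4.png

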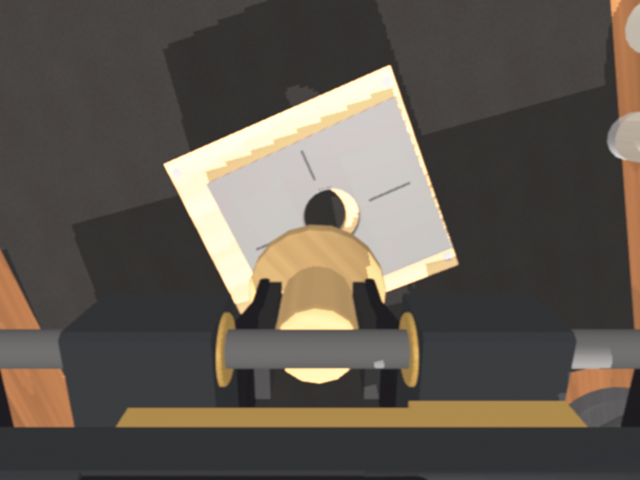

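Call:
arm_command([
  {"dx": 0.1, "dy": 0.4, "dz": 1.5, "twist": 0, "claw": 0},
  {"dx": 0.1, "dy": 0.4, "dz": 3.5, "twist": 0, "claw": 0},
  {"dx": 0.1, "dy": 0.4, "dz": 5.2, "twist": 0, "claw": 0},
  {"dx": 0.1, "dy": 0.4, "dz": 6.2, "twist": 0, "claw": 0},
  {"dx": 0.1, "dy": 0.4, "dz": 6.4, "twist": 0, "claw": 0},
  {"dx": 0.1, "dy": 0.4, "dz": 6.4, "twist": 0, "claw": 0},
  {"dx": 0.1, "dy": 0.4, "dz": 6.4, "twist": 0, "claw": 0},
  {"dx": 0.1, "dy": 0.4, "dz": 6.4, "twist": 0, "claw": 0},
])

```text
time_s: 6.67
position: [0.5504, -0.2382, 0.1868]
tcp_rot: [[0.965, -0.263, -0.002], [-0.263, -0.965, 0.002], [-0.003, -0.001, -1.0]]
force: [-0.4, 0.0, -0.9]
opening: 0.339
```

```bash
python3 - <<'E'
from h import *
np.set_printoptions(precision=4,suppress=True)
s=bot.read_state();print(s["position"],s["tcp_rot"],s["opening"],s["force"])
a=bot.capture("scene")[:,:,::-1];w=bot.capture("wrist")[:,:,::-1]
cv2.imwrite("pics/s5.png",cv2.resize(a[170:300,110:260],None,fx=4,fy=4,interpolation=cv2.INTER_CUBIC))
cv2.imwrite("pics/w5.png",w)
K,R,t=P("scene")
p=s["position"]
z=p[2]+.019-.035
for z in (z-.076,z):
  X=np.array([p[0],p[1],z]);q=K@(R@X+t);q=q[:2]/q[2];print("pred scene crop",(q-[110,170])*4)
X=np.array([.55,-.2365,.081]);q=K@(R@X+t);q=q[:2]/q[2];print("jig c at .081 crop",(q-[110,170])*4)
E
```

```text
[ 0.5504 -0.2382  0.1868] [[ 0.9648 -0.263  -0.0024]
 [-0.263  -0.9648  0.0017]
 [-0.0028 -0.001  -1.    ]] 0.3393984189793155 [-0.3646  0.0128 -0.8748]
pred scene crop [266.0118 363.6526]
pred scene crop [233.9966 228.9313]
jig c at .081 crop [275.2383 385.2851]
```

View pics/s5.png

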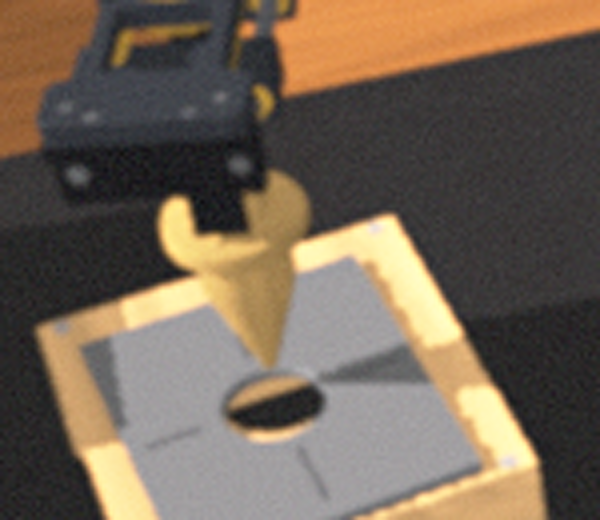

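View pics/w5.png

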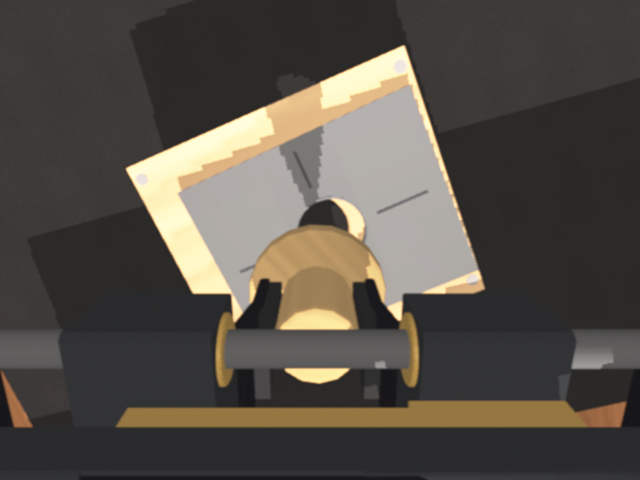

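The observed tip at (268,367) in the crop matches the prediction of (266,364), so I lower it in stages and watch the force.

Call:
arm_command([
  {"dx": 0, "dy": -0.13, "dz": 0.6, "twist": 0, "claw": 0},
  {"dx": 0, "dy": -0.13, "dz": 1.2, "twist": 0, "claw": 0},
  {"dx": 0, "dy": -0.13, "dz": 1.8, "twist": 0, "claw": 0},
  {"dx": 0, "dy": -0.13, "dz": 2.4, "twist": 0, "claw": 0},
  {"dx": 0, "dy": -0.13, "dz": 3, "twist": 0, "claw": 0},
  {"dx": 0, "dy": -0.13, "dz": 3, "twist": 0, "claw": 0},
  {"dx": 0, "dy": -0.13, "dz": 3, "twist": 0, "claw": 0},
])

```text
time_s: 7.35
position: [0.5501, -0.2365, 0.1559]
tcp_rot: [[0.965, -0.263, -0.004], [-0.263, -0.965, 0.003], [-0.005, -0.002, -1.0]]
force: [0.2, -0.3, -1.0]
opening: 0.332
```

```bash
python3 - <<'E'
from h import *
np.set_printoptions(precision=4,suppress=True)
s=bot.read_state();print(s["position"],s["opening"],s["force"])
a=bot.capture("scene")[:,:,::-1]
cv2.imwrite("pics/s6.png",cv2.resize(a[170:300,110:260],None,fx=4,fy=4,interpolation=cv2.INTER_CUBIC))
E
```

```text
[ 0.5501 -0.2365  0.1559] 0.33248580724721594 [ 0.2397 -0.261  -1.0472]
```

View pics/s6.png

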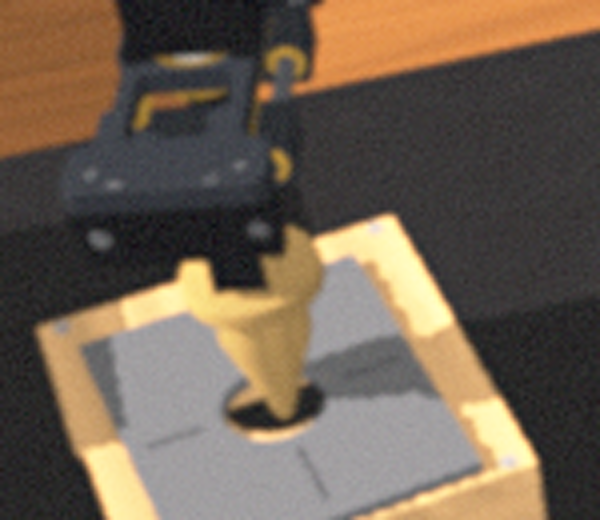

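The point, at crop (284,413), is inside both holes with the template unmoved. I continue down.

Call:
arm_command([
  {"dx": 0, "dy": 0, "dz": 0.6, "twist": 0, "claw": 0},
  {"dx": 0, "dy": 0, "dz": 1.2, "twist": 0, "claw": 0},
  {"dx": 0, "dy": 0, "dz": 1.8, "twist": 0, "claw": 0},
  {"dx": 0, "dy": 0, "dz": 2.4, "twist": 0, "claw": 0},
  {"dx": 0, "dy": 0, "dz": 3, "twist": 0, "claw": 0},
  {"dx": 0, "dy": 0, "dz": 3, "twist": 0, "claw": 0},
])

```text
time_s: 7.9
position: [0.5509, -0.2371, 0.1255]
tcp_rot: [[0.965, -0.263, -0.002], [-0.263, -0.965, 0.002], [-0.003, -0.001, -1.0]]
force: [1.8, -1.1, -0.9]
opening: 0.338
```

Call:
arm_command([
  {"dx": 0, "dy": 0, "dz": 0.5, "twist": 0, "claw": 0},
  {"dx": 0, "dy": 0, "dz": 1.0, "twist": 0, "claw": 0},
  {"dx": 0, "dy": 0, "dz": 1.5, "twist": 0, "claw": 0},
  {"dx": 0, "dy": 0, "dz": 2.0, "twist": 0, "claw": 0},
  {"dx": 0, "dy": 0, "dz": 2.3, "twist": 0, "claw": 0},
  {"dx": 0, "dy": 0, "dz": 2.3, "twist": 0, "claw": 0},
])

```text
time_s: 8.4
position: [0.5501, -0.2366, 0.1014]
tcp_rot: [[0.965, -0.263, -0.004], [-0.263, -0.965, 0.003], [-0.005, -0.002, -1.0]]
force: [2.0, -1.9, -1.8]
opening: 0.335
```

```bash
python3 - <<'E'
from h import *
np.set_printoptions(precision=4,suppress=True)
s=bot.read_state();print(s["position"],s["opening"],s["force"],s["moment"])
a=bot.capture("scene")[:,:,::-1]
cv2.imwrite("pics/s7.png",cv2.resize(a[170:300,110:260],None,fx=4,fy=4,interpolation=cv2.INTER_CUBIC))
E
```

```text
[ 0.5501 -0.2366  0.1014] 0.33461730529832356 [ 2.0298 -1.8964 -1.8251] [-0.3517 -0.4243 -0.0319]
```

View pics/s7.png

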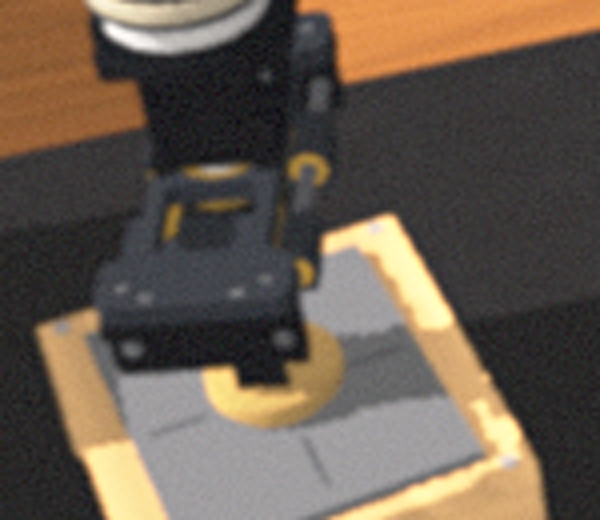

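Call:
arm_command([
  {"dx": 0, "dy": 0, "dz": 0.2, "twist": 0, "claw": 0},
  {"dx": 0, "dy": 0, "dz": 0.4, "twist": 0, "claw": 0},
  {"dx": 0, "dy": 0, "dz": 0.45, "twist": 0, "claw": 0},
  {"dx": 0, "dy": 0, "dz": 0.45, "twist": 0, "claw": 0},
  {"dx": 0, "dy": 0, "dz": 0.45, "twist": 0, "claw": 0},
])

```text
time_s: 8.87
position: [0.5498, -0.2365, 0.0971]
tcp_rot: [[0.965, -0.263, -0.005], [-0.263, -0.965, 0.003], [-0.006, -0.002, -1.0]]
force: [2.7, -1.3, -1.7]
opening: 0.334
```

Call:
arm_command([
  {"dx": 0, "dy": 0, "dz": 0.1, "twist": 0, "claw": 0},
  {"dx": 0, "dy": 0, "dz": 0.2, "twist": 0, "claw": 0},
  {"dx": 0, "dy": 0, "dz": 0.2, "twist": 0, "claw": 0},
  {"dx": 0, "dy": 0, "dz": 0.2, "twist": 0, "claw": 0},
])

```text
time_s: 9.2
position: [0.5498, -0.2364, 0.0968]
tcp_rot: [[0.965, -0.263, -0.004], [-0.263, -0.965, 0.003], [-0.005, -0.002, -1.0]]
force: [-0.3, -0.1, 8.7]
opening: 0.332
```

Call:
arm_command([
  {"dx": 0, "dy": 0, "dz": 0.2, "twist": 0, "claw": 0},
  {"dx": 0, "dy": 0, "dz": 0.3, "twist": 0, "claw": 0},
  {"dx": 0, "dy": 0, "dz": 0.3, "twist": 0, "claw": 0},
])

```text
time_s: 9.45
position: [0.5498, -0.2364, 0.0968]
tcp_rot: [[0.965, -0.263, -0.004], [-0.263, -0.965, 0.002], [-0.004, -0.001, -1.0]]
force: [-1.3, 1.3, 15.1]
opening: 0.336
```

```bash
python3 - <<'E'
from h import *
a=bot.capture("scene")[:,:,::-1]
cv2.imwrite("pics/s8.png",cv2.resize(a[170:300,110:260],None,fx=4,fy=4,interpolation=cv2.INTER_CUBIC))
E
```

```text
(no output)
```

View pics/s8.png

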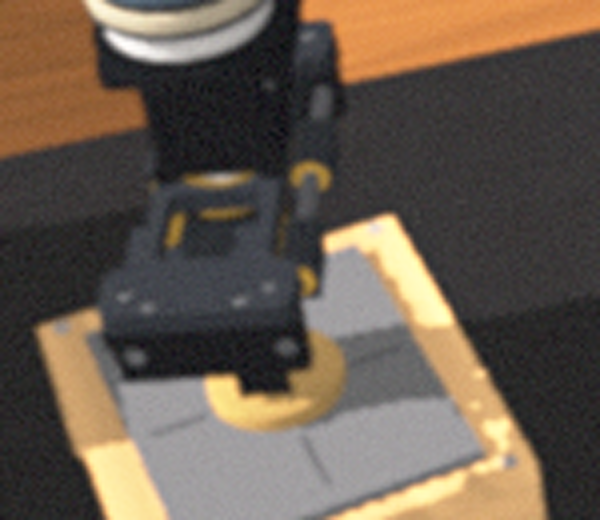

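The collar, at crop (278,390), sits flat on the template. The force rose to 15 N with no further travel, so the pin is home. I open the gripper and retreat.

Call:
arm_command([
  {"dx": 0, "dy": 0, "dz": -0.05, "twist": 0, "claw": 0.6},
  {"dx": 0, "dy": 0, "dz": -0.1, "twist": 0, "claw": 1},
  {"dx": 0, "dy": 0, "dz": -0.1, "twist": 0, "claw": 1},
  {"dx": 0, "dy": 0, "dz": -0.1, "twist": 0, "claw": 1},
  {"dx": 0, "dy": 0, "dz": -0.1, "twist": 0, "claw": 1},
  {"dx": 0, "dy": 0, "dz": -0.1, "twist": 0, "claw": 1},
  {"dx": 0, "dy": 0, "dz": -0.1, "twist": 0, "claw": 1},
  {"dx": 0, "dy": 0, "dz": -0.1, "twist": 0, "claw": 1},
])

```text
time_s: 10.17
position: [0.5496, -0.2364, 0.0974]
tcp_rot: [[0.965, -0.263, -0.004], [-0.263, -0.965, 0.002], [-0.005, -0.001, -1.0]]
force: [0.2, -1.3, -0.7]
opening: 0.859
```

Call:
arm_command([
  {"dx": 0, "dy": 0, "dz": -1, "twist": 0, "claw": 1},
  {"dx": 0, "dy": 0, "dz": -3, "twist": 0, "claw": 1},
  {"dx": 0, "dy": 0, "dz": -6, "twist": 0, "claw": 1},
  {"dx": 0, "dy": 0, "dz": -9, "twist": 0, "claw": 1},
  {"dx": 0, "dy": 0, "dz": -12, "twist": 0, "claw": 1},
  {"dx": 0, "dy": -4, "dz": -13, "twist": 0, "claw": 1},
  {"dx": 0, "dy": -8, "dz": -13, "twist": 0, "claw": 1},
  {"dx": 0, "dy": -12, "dz": -13, "twist": 0, "claw": 1},
])

```text
time_s: 10.83
position: [0.5826, -0.1206, 0.2301]
tcp_rot: [[0.964, -0.265, -0.001], [-0.265, -0.964, 0.001], [-0.001, -0.001, -1.0]]
force: [0.9, -0.4, -0.8]
opening: 1.003
```

Call:
arm_command([
  {"dx": 0, "dy": -4, "dz": 0, "twist": 0, "claw": 1},
  {"dx": 0, "dy": -8, "dz": 0, "twist": 0, "claw": 1},
  {"dx": 0, "dy": -12, "dz": 0, "twist": 0, "claw": 1},
  {"dx": 0, "dy": -12, "dz": 0, "twist": 0, "claw": 1},
  {"dx": 0, "dy": -12, "dz": 0, "twist": 0, "claw": 1},
  {"dx": 0, "dy": -12, "dz": 0, "twist": 0, "claw": 1},
])

```text
time_s: 11.33
position: [0.6143, -0.005, 0.2306]
tcp_rot: [[0.965, -0.264, -0.001], [-0.264, -0.965, 0.0], [-0.001, -0.0, -1.0]]
force: [-0.4, -1.0, -0.4]
opening: 0.998
```

```bash
python3 - <<'E'
from h import *
a=bot.capture("scene")[:,:,::-1];b=bot.capture("top")[:,:,::-1]
cv2.imwrite("pics/s9.png",cv2.resize(a[200:350,100:270],None,fx=4,fy=4,interpolation=cv2.INTER_CUBIC))
cv2.imwrite("pics/t9.png",cv2.resize(b[190:300,405:510],None,fx=5,fy=5,interpolation=cv2.INTER_CUBIC))
s=bot.read_state();print(s["position"],s["force"],s["opening"],s["time_s"])
E
```

```text
[ 0.61417156 -0.00630297  0.23041042] [ 0.23298747 -0.96915402 -0.23754261] 0.9923140604621835 11.4333
```

View pics/s9.png

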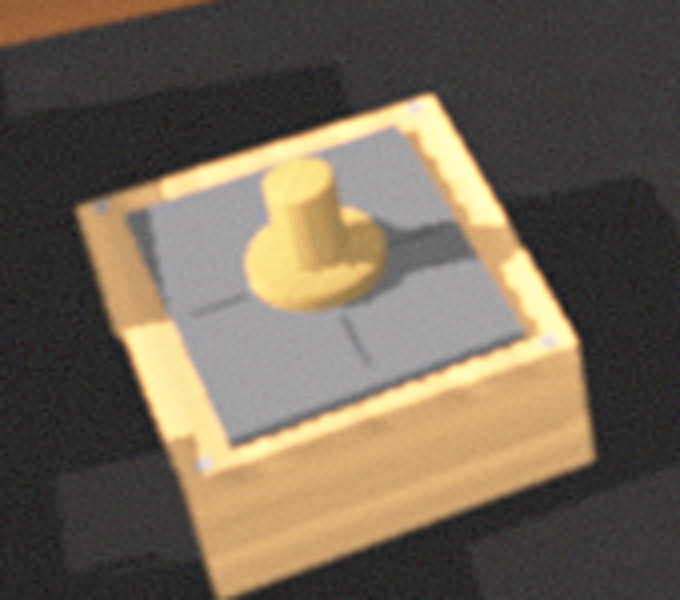

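View pics/t9.png

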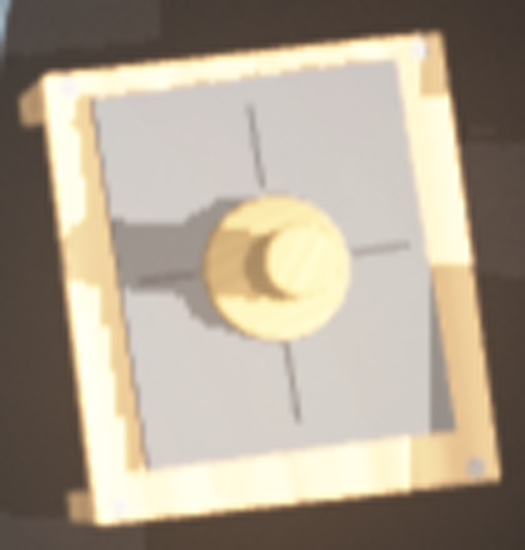

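```bash
python3 - <<'E'
from h import *
np.set_printoptions(precision=4,suppress=True)
jt=lambda p:(np.array(p)+.5)/5-.5+np.array((405,190)); js=lambda p:(np.array(p)+.5)/4-.5+np.array((100,200))
print("tmpl",np.mean([plane("top",jt(p),.081) for p in [(95,100),(395,60),(455,430),(148,468)]],0))
print("collar",plane("top",jt((278,268)),.091),"handle",tri(js((299,183)),jt((303,261))))
E
```

```text
tmpl [ 0.5549 -0.2361  0.081 ]
collar [ 0.5523 -0.2359  0.091 ] handle [ 0.5522 -0.236   0.1316]
```

```bash
python3 -c "
from rig import bot
print(bot.hand_in())"
```

```text
the job is handed in; nothing more can be done
None
```

I took the round-handled tapered pin from the rack's middle hole and drove it point first through both holes. The pin pulled the template into line, and I let go, backed the arm away and handed the job in at about 11.4 s of the 48 s allowed. The hand-in gave no verdict.

- **On the way:** the template hole started about 13 mm out of line. A picture with the point already inside the jig's hole showed the template still in its starting place.
- **Pressing home:** travel stopped as the upward force rose from 9 to 15 N.
- **Last look, pin:** it was released and upright. Its axis was about 2.5 mm from the jig's hole centre (limit 9 mm), with collar and handle agreeing to within 0.1 mm.
- **Last look, height:** the handle top measured 131.6 mm against 133 mm expected for a fully seated pin, which is within calibration error.
- **Last look, template:** it lay flat, with its centre about 5 mm from the jig's hole centre (limit 9 mm). That leftover fits the play around the pin's shank.

No check failed. I did not measure the speeds of the pin and template at the end, and no picture was taken after hand-in. At hand-in the arm was about 24 cm away.

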